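# Empty the stopper cup into its box and shut the lid

## Robot

A 6-joint arm with a two-finger parallel gripper is mounted at the origin on the work surface. World frame = base frame: x ahead of the robot, y to its left, z up, the work surface at z = 0. Lengths are in mm, angles in rad, forces in N, time in s.
With the tool pointing down it reaches from about 350 to 800 mm from the base axis. Payload 7.3 kg.
Tool frame: the origin (TCP) lies at the very end of the fingers, on their centre line; the grasp point (between the pads) lies arm.grip_point_offset behind it (arm.grip_point_offset is the distance from the TCP to the grasp point, in mm); z points along the fingers, x is the direction in which the jaws open and shut, and the axes are right-handed (so a half turn about z gives the same grasp; the last joint's range is limited). The gripper opens to 85 mm and grips with 20 to 120 N. Pads are 22 mm wide; open, the fingers measure 114 mm over their backs; the gripper's body (76 mm by 85 mm) begins 54 mm behind the grasp point. The pads swing forward as they close: fully open they stand 13 mm farther back than shut.
Start: joints at [1.086, 0.342, 1.524, -0, 1.275, -0.146], TCP at [174.473, 495.181, 231.322] pointing down, gripper open.
Joint ranges: [-2.53, 2.53], [-0.77, 2.02], [0.04, 2.7], [-1, 4.14], [0.28, 2.66], [-3.11, 3.11]. Speed limits (rad/s): [2.57, 2.57, 3.14, 3.14, 3.14, 3.14].

## Interface

Orientations are given as a unit quaternion [w, x, y, z].
In Python, from station import arm gives the robot as it stands.
- The arm moves only by the tool arm_command, never from a script. Its argument "series" is a list that holds one entry, the list of rows, each a list of 7 numbers: the shift along the tool's x, y, z in m, then the turn, a rotation vector about the tool's x, y, z in degrees, then the closure, from 0 (fully open) to 1 (shut). In form: [[[tx, ty, tz, wx, wy, wz, gripper], ...]]. A call has exactly 5 rows; each row is the pose to reach, as a shift and turn from the pose commanded when the call began, along the tool's axes at that moment; what a row does not reach only later rows make up. A row lasts 1/8 s, in which the tool goes at most 62.5 mm and 10.7 degrees, less where a joint would pass 70% of its speed; a pose out of reach is approached as far as the arm can. A call with a gripper value outside its range is refused whole. The fingers move at their own pace and stop on an object; "squeeze" is the grip in N (left out, the last holds). Time passes only in rows, so rows that repeat a pose let the fingers close, or fill a call up. It gives the time, the measured TCP pose, the force and the opening at its end, in the units of the state.
- arm.sense(): the state, without advancing time (a new reading comes with each control period).
- arm.grab_frame(name): name is "scene" or "side" or "wrist"; returns the picture (480x640x3 uint8, blue, green, red); there is no depth.
- arm.get_calibration(name): a dict with "fx", "fy", "cx", "cy" (pixels), "T" (4x4, takes a point from camera to world coordinates). Camera axes: x right, y down, z forward; pixel columns grow to the right and rows downward; lengths in mm; the calibration is good to about 2 mm. A picture is of the moment at which its call begins: read the wrist's pose just before it. get_calibration takes no time and is no camera call; for the wrist camera it gives the pose at the moment of the call.
- arm.sign_off(): hands the job in, once; it reports no verdict.
The state is a dict: "time": time; "joint_pos": joint angles; "dq": joint speeds; "effort": joint torques, N m; "eef_pos": TCP position; "eef_rot": TCP orientation; "wrist_force": force on the tool from outside, world axes, zero at the start; "ft_torque": the same for the moment, N m; "width": finger opening in mm.
Only numpy, scipy, OpenCV 4.12 (cv2) and the standard library are available. Lean on these libraries where they do the work, as an engineer would, in place of code of your own. Each camera call takes 0.05 s, during which the arm holds its last target. There are 200 camera calls.

## Task

Pour all six red tube stoppers from the white cup into the open blue-and-white box, then stand the empty cup upright, wholly on the round green mat, and after that fold the box's blue lid fully shut. Leave the tube rack, the black jar and the mug where they stand.

Things in the scene. Friction and masses are not known exactly. Their poses are not given: they have to be found in the camera images.
- cup: Open white plastic cup, loose, upright at the start, about 60 g (mass varies) plus the stoppers: 85 mm tall, outer diameter 50 mm at the foot widening evenly to 68 mm at the rim, wall 3 mm, floor 4 mm thick. Stiff: a firm grip of 60 N does not harm it, and a loose grip lets it swing between the fingers as it is tipped. Origin: centre of its underside; z points up out of the mouth.
- cup_rim (a point): Centre of the cup's mouth, 85 mm above its underside along the cup's z.
- box: Open-topped box, fixed to the table, white with a blue band: 120 mm (its x) by 160 mm (its y) outside, 75 mm tall, walls and floor 5 mm. Origin: centre of its underside. The lid is hinged along its +x rim, which is the side farthest to the robot's right (towards world -y, within about 0.3 rad).
- box_mouth (a point): Centre of the box's open mouth, level with the rim, 75 mm above the table. Axes as the box.
- lid (a joint): Angle of the blue lid flap in rad: 0 is shut (lying flat on the rim), 1.57 stands straight up, starts leaning a little outward at 1.65 to 1.85, end stop 1.9. The hinge is stiff and stays where it is left; about 0.6 N at the free edge moves it, so it has to be pushed the whole way down.
- lid_hinge (a point): Middle of the hinge line, 0.5 mm above the box's +x rim, 76 mm above the table; turns with the lid: its y lies along the hinge, its -x points from the hinge to the lid's free edge, its z out of the lid's outer (top when shut) face.
- lid_tip (a point): Middle of the lid's free edge, end of a small white tab, 134 mm from the hinge line. The blue flap is 122 mm long, 160 mm wide and 6 mm thick; the hinge line lies in its inner face; the white tab is 50 mm wide and continues the flap by 12 mm. Shut, it overhangs the box's -x side by 14 mm.
- mat: Round flat green mat, fixed to the table, 120 mm in diameter, 3 mm thick. Origin: centre of its underside, on the table.
- cap0: One of six identical loose red stoppers, short cylinders 18 mm in diameter and 16 mm tall, about 12 g, of slick plastic (friction about 0.25, so they slide out once the cup is tipped well past level); at the start all six are inside the cup, standing on its floor in two layers of three (they fill it to about 37 mm above the table). Origin: centre of one end face, z along the axis.
- cap1: One of six identical loose red stoppers, short cylinders 18 mm in diameter and 16 mm tall, about 12 g, of slick plastic (friction about 0.25, so they slide out once the cup is tipped well past level); at the start all six are inside the cup, standing on its floor in two layers of three (they fill it to about 37 mm above the table). Origin: centre of one end face, z along the axis.
- cap2: One of six identical loose red stoppers, short cylinders 18 mm in diameter and 16 mm tall, about 12 g, of slick plastic (friction about 0.25, so they slide out once the cup is tipped well past level); at the start all six are inside the cup, standing on its floor in two layers of three (they fill it to about 37 mm above the table). Origin: centre of one end face, z along the axis.
- cap3: One of six identical loose red stoppers, short cylinders 18 mm in diameter and 16 mm tall, about 12 g, of slick plastic (friction about 0.25, so they slide out once the cup is tipped well past level); at the start all six are inside the cup, standing on its floor in two layers of three (they fill it to about 37 mm above the table). Origin: centre of one end face, z along the axis.
- cap4: One of six identical loose red stoppers, short cylinders 18 mm in diameter and 16 mm tall, about 12 g, of slick plastic (friction about 0.25, so they slide out once the cup is tipped well past level); at the start all six are inside the cup, standing on its floor in two layers of three (they fill it to about 37 mm above the table). Origin: centre of one end face, z along the axis.
- cap5: One of six identical loose red stoppers, short cylinders 18 mm in diameter and 16 mm tall, about 12 g, of slick plastic (friction about 0.25, so they slide out once the cup is tipped well past level); at the start all six are inside the cup, standing on its floor in two layers of three (they fill it to about 37 mm above the table). Origin: centre of one end face, z along the axis.
- rack: White foam tube rack, loose, 100 mm (its x) by 200 mm (its y), foam 35 mm tall, with red-capped tubes standing up to 98 mm above the table. Leave alone. Origin: centre of its underside.
- jar: Closed black test-strip jar with a paper label, loose, 50 mm in diameter, 114 mm tall. Leave alone. Origin: centre of its underside.
- mug: White ceramic mug, loose, 76 mm in diameter, 80 mm tall, handle to its +y reaching 75 mm from its axis. Leave alone. Origin: centre of its underside.

How it is judged (in metres and radians):
On the way, in this order (a step that is already met when the one before it is completed fails the run):
1. the cup is tipped with its mouth over the box (angle between cup's own z axis and vertical above 0.9 rad and horizontal distance between cup_rim and box_mouth below 0.13 m and height (world z) of cup_rim above 0.06 m), for 0.1 s.
2. all six stoppers lie inside the box (x of cap0 in the frame of box between -0.06 and 0.06 m and y of cap0 in the frame of box between -0.08 and 0.08 m and z of cap0 in the frame of box between 0 and 0.072 m and x of cap1 in the frame of box between -0.06 and 0.06 m and y of cap1 in the frame of box between -0.08 and 0.08 m and z of cap1 in the frame of box between 0 and 0.072 m and x of cap2 in the frame of box between -0.06 and 0.06 m and y of cap2 in the frame of box between -0.08 and 0.08 m and z of cap2 in the frame of box between 0 and 0.072 m and x of cap3 in the frame of box between -0.06 and 0.06 m and y of cap3 in the frame of box between -0.08 and 0.08 m and z of cap3 in the frame of box between 0 and 0.072 m and x of cap4 in the frame of box between -0.06 and 0.06 m and y of cap4 in the frame of box between -0.08 and 0.08 m and z of cap4 in the frame of box between 0 and 0.072 m and x of cap5 in the frame of box between -0.06 and 0.06 m and y of cap5 in the frame of box between -0.08 and 0.08 m and z of cap5 in the frame of box between 0 and 0.072 m), for 0.2 s.
3. the cup stands upright and released on the mat, the lid still open (horizontal distance between cup and mat below 0.038 m and angle between cup's own z axis and vertical below 0.1 rad and height (world z) of cup below 0.008 m and linear speed of cup below 0.03 m/s and contact force between cup and the fingers below 0.1 N and value of joint lid above 0.5 rad), for 0.2 s.
At the end, for the whole second after the job is handed in: All six stoppers are inside the box, below its rim; the cup is empty, upright (within 0.1 rad), at rest and on the mat, its centre within 38 mm of the mat's centre; the lid is shut to within 0.06 rad (all of step 2 and horizontal distance between cup and mat below 0.038 m and angle between cup's own z axis and vertical below 0.1 rad and height (world z) of cup below 0.008 m and linear speed of cup below 0.03 m/s and value of joint lid below 0.06 rad); the robot touches nothing.
It fails at once if the rack is moved more than 30 mm or tipped (distance of rack from where it was at the start of the episode above 0.03 m or angle between rack's own z axis and vertical above 0.25 rad).
It fails at once if the jar is moved more than 30 mm or tipped (distance of jar from where it was at the start of the episode above 0.03 m or angle between jar's own z axis and vertical above 0.25 rad).
It fails at once if the mug is moved more than 30 mm or tipped (distance of mug from where it was at the start of the episode above 0.03 m or angle between mug's own z axis and vertical above 0.25 rad).
It also fails if it takes over 72 s, if anything falls off the work surface, if the arm or the gripper's body presses on something with over 40 N, if the wrist force passes 120 N, or if a joint passes its speed limit or range.

## Working session

There is one attempt and no reset: what is moved stays moved. The work goes in short steps, Python scripts to look and compute and a tool call to move; the robot and the scene stay as the last step left them, time stands still between calls to the robot, and variables do not carry over. Pictures are saved under pics/ and viewed, about 8 in all and at most 12, crops included, and the job is handed in when it is done.

Besides the shell and the picture viewer there is one more tool, called after "Call:" by a JSON object that holds its "name" and its "arguments", one argument or row to a line. arm_command: Moves the arm, as the interface text tells. Its arguments: {"type":"object","properties":{"series":{"type":"array","items":{"type":"array","items":{"type":"array","items":{"type":"number"}}}},"squeeze":{"type":"number"}},"required":["series"]}

```bash
ls; mkdir -p pics
python3 - <<'E'
from station import arm
import cv2,numpy as np
print(arm.sense(), arm.grip_point_offset)
for n in("scene","side"):
    cv2.imwrite(f"pics/{n}0.png",arm.grab_frame(n)); c=arm.get_calibration(n); print(n,c["fx"],c["fy"],c["cx"],c["cy"],np.round(c["T"],3).tolist())
E
```

```text
pics
{'time': 0.0, 'joint_pos': array([ 1.08601736e+00,  3.42732527e-01,  1.52505685e+00, -3.34398515e-05,
        1.27542198e+00, -1.46008803e-01]), 'dq': array([-2.98859124e-05,  2.12465378e-03, -4.14623208e-04,  9.55042589e-04,
        1.40406226e-03, -1.54686520e-04]), 'effort': array([-1.79175472e-04, -4.33688378e+01, -2.46007454e+01, -2.07320099e-04,
        8.16515065e-03, -3.24582822e-05]), 'eef_pos': array([174.26337297, 494.78117874, 230.60698614]), 'eef_rot': array([ 3.80805920e-04,  8.16185435e-01,  5.77789478e-01, -7.14349571e-04]), 'wrist_force': array([-0.88702503,  0.25163147, -0.43814812]), 'ft_torque': array([ 0.00647401,  0.00784485, -0.022816  ]), 'width': 85.30082361512137} 18.700000000000003
scene 455.7494019473797 455.7494019473797 319.66247698057185 239.4784941086791 [[-0.366, 0.606, -0.707, 1252.63], [0.931, 0.242, -0.274, 227.77], [0.005, -0.758, -0.652, 686.442], [0.0, 0.0, 0.0, 1.0]]
side 484.4061204048769 484.4061204048769 313.75055884755005 238.23287560473045 [[0.902, -0.213, 0.375, 230.199], [-0.431, -0.484, 0.761, -739.898], [0.019, -0.848, -0.529, 563.589], [0.0, 0.0, 0.0, 1.0]]
```

View pics/scene0.png

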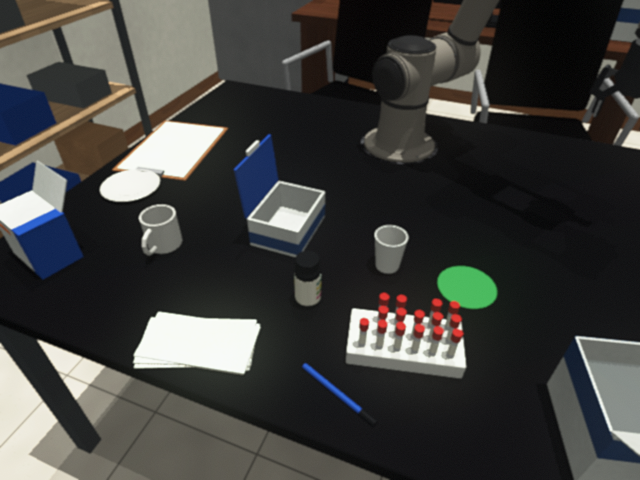

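View pics/side0.png

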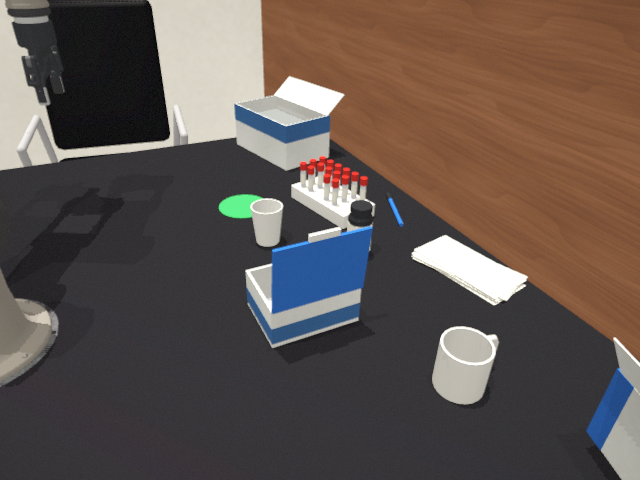

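The scene view shows the cup (rim about 391,236, foot about 388,266), the mat (467,287), the box rim (corners about 283,182 / 326,203 / 293,237 / 250,215) and the jar (308,280). The side view shows the same layout: cup at (267,222), lid standing up, jar behind it.

```bash
cat > h.py <<'E'
from station import arm
import cv2,numpy as np
from scipy.spatial.transform import Rotation as R
def ray(n,u,v,z):
    c=arm.get_calibration(n);T=c["T"];d=T[:3,:3]@[(u-c["cx"])/c["fx"],(v-c["cy"])/c["fy"],1];o=T[:3,3]
    return o+d*(z-o[2])/d[2]
def proj(n,P):
    c=arm.get_calibration(n);T=c["T"];p=(np.atleast_2d(P)-T[:3,3])@T[:3,:3]
    return np.c_[c["fx"]*p[:,0]/p[:,2]+c["cx"],c["fy"]*p[:,1]/p[:,2]+c["cy"]]
def tool(): # rotation matrix & pos
    s=arm.sense();q=s["eef_rot"];return R.from_quat([*q[1:],q[0]]),s["eef_pos"]
E
python3 - <<'E'
from h import *
for n in("scene","side"):
    im=cv2.imread(f"pics/{n}0.png").astype(int);b,g,r=im[...,0],im[...,1],im[...,2]
    v,u=np.nonzero((g>r+60)&(g>b+40)); P=np.array([ray(n,a,c,3) for a,c in zip(u,v)]); print("mat",n,P.mean(0),P.min(0),P.max(0))
for n,l in(("scene",dict(rim=(391,236,85),foot=(388,262,0),b1=(283,182,75),b2=(326,203,75),b3=(293,237,75),b4=(250,215,75),jar=(308,297,0),jartop=(309,259,114),mug=(159,213,80))),
 ("side",dict(rim=(267,207,85),foot=(267,239,0),jar=(360,245,0),jt=(361,208,114),mug=(466,348,80),boxbl=(271,341,0),boxbr=(357,324,0)))):
    for k,(a,b,z) in l.items(): print(n,k,ray(n,a,b,z).round())
im=cv2.imread("pics/scene0.png")[170:320,220:520]
im2=cv2.imread("pics/side0.png")[170:350,200:400]
a=cv2.resize(im,(780,390),interpolation=cv2.INTER_CUBIC);cv2.imwrite("pics/c1.png",a)
cv2.imwrite("pics/c2.png",cv2.resize(im2,None,fx=3,fy=3,interpolation=cv2.INTER_CUBIC))
E
```

```text
mat scene [536.9177843 276.2412562   3.       ] [475.51762513 215.53546802   3.        ] [596.02595722 334.42627087   3.        ]
mat side [523.61378351 278.34161862   3.        ] [475.11266938 210.69571223   3.        ] [590.69217495 335.12538084   3.        ]
scene rim [537. 106.  85.]
scene foot [523. 106.   0.]
scene b1 [ 425. -189.   75.]
scene b2 [467. -62.  75.]
scene b3 [603. -83.  75.]
scene b4 [ 570. -201.   75.]
scene jar [683. -18.   0.]
scene jartop [691. -11. 114.]
scene mug [ 643. -385.   80.]
side rim [534.  98.  85.]
side foot [535. 109.   0.]
side jar [709.   6.   0.]
side jt [682. -29. 114.]
side mug [ 643. -391.   80.]
side boxbl [ 429. -188.    0.]
side boxbr [ 578. -210.    0.]
```

View pics/c1.png

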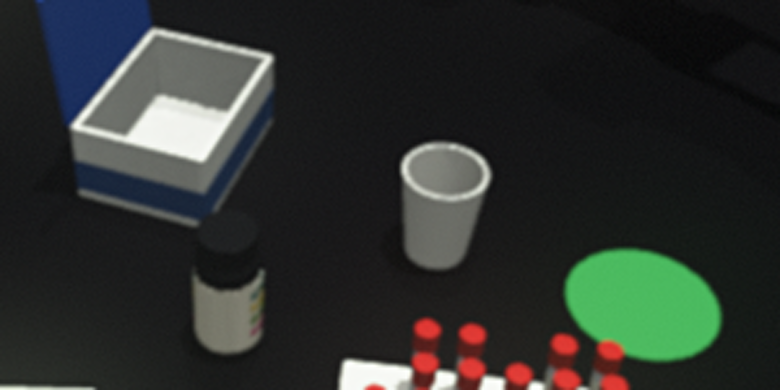

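Call:
{"name": "arm_command", "arguments": {
  "series": [
    [[0,0,-0.02,-10,0,0,0],[0.0,0,-0.04,-20,0,0,0],[0,0,-0.06,-30,0,0,0],[0,0,-0.06,-40,0,0,0],[0,0,-0.06,-50,0,0,0]]
  ]
}}

```text
time: 0.72
eef_pos: [174.0, 495.6, 291.9]
eef_rot: [0.346, 0.739, 0.523, 0.247]
wrist_force: [0.2, 0.0, -0.8]
width: 85.2
```

Run:
```python
from h import *
s=arm.sense();print(s["joint_pos"].tolist(),s["eef_pos"].tolist(),s["eef_rot"].tolist(),s["time"])
q=s["joint_pos"]
for sg in(1,-1):
    M=R.from_euler('ZYYZYZ',q*[1,1,1,sg,1,1]+[0,0,0,0,0,np.pi]) if 0 else R.from_euler('Z',q[0])*R.from_euler('Y',q[1]+q[2])*R.from_euler('ZYZ'.upper(),[sg*q[3],q[4],q[5]+np.pi])
    x=s["eef_rot"];print((M.inv()*R.from_quat([*x[1:],x[0]])).magnitude())
# box corners
for u,v in((278.8,181.9),(325,191.2),(298.8,232.3),(248,218.8)): print(ray("scene",u,v,75))
```

```text
[1.5313029299812593, 0.4820732223398674, 1.4545567497839798, -0.8270911827727682, 1.5521169339027374, 0.4689410913049244] [173.9883767833086, 495.6010186133002, 291.93426170141413] [0.3461715224954976, 0.7387672176684469, 0.5230849316162643, 0.24651659057268122] 0.725
3.342213888644167e-16
1.6541823655455363
[ 428.54985404 -198.31264955   75.        ]
[423.66424447 -81.00617989  75.        ]
[584.7345659  -78.13983199  75.        ]
[ 583.66868245 -198.59140961   75.        ]
```

Call:
{"name": "arm_command", "arguments": {
  "series": [
    [[-0.016,0.028,0.032,10,0,0,0],[-0.031,0.058,0.064,20,0,0,0],[-0.047,0.086,0.095,30,0,0,0],[-0.062,0.115,0.127,40,0,0,0],[-0.078,0.144,0.159,50,0,0,0]]
  ]
}}

```text
time: 1.35
eef_pos: [351.5, 349.7, 300.4]
eef_rot: [-0.003, 0.816, 0.578, 0.0]
wrist_force: [0.1, 0.3, 0.1]
width: 85.7
```

```bash
cat > fk.py <<'E'
import numpy as np
from scipy.spatial.transform import Rotation as R
from scipy.optimize import least_squares
LO=np.array([-2.53,-.77,.04,-1,.28,-3.11]);HI=np.array([2.53,2.02,2.7,4.14,2.66,3.11])
def rot(q): return R.from_euler('Z',q[0])*R.from_euler('Y',q[1]+q[2])*R.from_euler('ZYZ',[q[3],q[4],q[5]+np.pi])
def pos(q,p):
    d1,a1,L2,ae,L3,dt=p
    B=R.from_euler('Z',q[0]);S=B*R.from_euler('Y',q[1]);E=B*R.from_euler('Y',q[1]+q[2])
    w=B.apply([a1,0,d1])+S.apply([0,0,L2])+E.apply([ae,0,L3])
    return np.array(w+rot(q).apply([0,0,dt])),w,B.apply([a1,0,d1])+S.apply([0,0,L2])
E
python3 - <<'E'
from h import *;from fk import *
s=arm.sense();print(s["joint_pos"].round(3).tolist(),s["eef_pos"].round(1),s["time"])
D=[(np.array([1.08601736e+00,3.42732527e-01,1.52505685e+00,-3.34e-05,1.27542198,-.146008]),np.array([174.263,494.781,230.607])),
(np.array([1.5313029299812593,0.4820732223398674,1.4545567497839798,-0.8270911827727682,1.5521169339027374,0.4689410913049244]),np.array([173.988,495.601,291.934])),(s["joint_pos"],s["eef_pos"])]
f=lambda p:np.concatenate([pos(q,p)[0]-x for q,x in D])
for p0 in([300,0,400,0,350,250],[360,50,300,50,350,200]):
    r=least_squares(f,p0);print(r.x.round(1),abs(r.fun).max(),np.linalg.svd(r.jac)[1].round(3))
E
```

```text
[0.624, 0.24, 1.475, 0.006, 1.426, -0.61] [351.5 349.7 300.4] 1.35
[ 214.   121.   131.5 -215.9  308.3  213.7] 69.42386523966232 [3.375 2.466 0.702 0.132 0.11  0.035]
[ 214.   121.   131.5 -215.9  308.3  213.7] 69.42385893714595 [3.375 2.466 0.702 0.132 0.11  0.035]
```

```bash
cat > fk.py <<'E'
import numpy as np
from scipy.spatial.transform import Rotation as R
from scipy.optimize import least_squares
LO=np.array([-2.53,-.77,.04,-1,.28,-3.11]);HI=np.array([2.53,2.02,2.7,4.14,2.66,3.11])
def rot(q): return R.from_euler('Z',q[0])*R.from_euler('Y',q[1]+q[2])*R.from_euler('ZYZ',[q[3],q[4],q[5]+np.pi])
def pos(q,p):
    d1,ys,yw,L2,ae,L3,xw,dt=p
    B=R.from_euler('Z',q[0]);S=B*R.from_euler('Y',q[1]);E=B*R.from_euler('Y',q[1]+q[2]);W=E*R.from_euler('ZY',[q[3],q[4]])
    el=B.apply([0,ys,d1])+S.apply([0,0,L2]);w=el+E.apply([ae,0,L3])
    return w+W.apply([xw,yw,dt]),w,el
E
cat > fit.py <<'E'
from h import *;from fk import *
s=arm.sense();print(s["joint_pos"].round(3).tolist(),s["eef_pos"].round(1),s["time"])
np.save(f"d{s['time']:.3f}.npy",np.r_[s["joint_pos"],s["eef_pos"]])
import glob
D=[(np.array([1.08601736e+00,3.42732527e-01,1.52505685e+00,-3.34e-05,1.27542198,-.146008]),np.array([174.263,494.781,230.607])),
(np.array([1.5313029299812593,0.4820732223398674,1.4545567497839798,-0.8270911827727682,1.5521169339027374,0.4689410913049244]),np.array([173.988,495.601,291.934]))]
D+=[(d[:6],d[6:]) for d in map(np.load,glob.glob("d*.npy"))]
f=lambda p:np.concatenate([(pos(q,p)[0]-x) for q,x in D])
r0=[300,40,40,400,0,350,0,250]
r=least_squares(lambda p:np.r_[f(p),.003*(p-r0)],r0);print(r.x.round(1),abs(f(r.x)).max())
np.save("p.npy",r.x)
E
python3 fit.py
```

```text
[0.624, 0.24, 1.475, 0.006, 1.426, -0.61] [351.5 349.7 300.4] 1.35
[222.9  76.4  -0.  505.6  45.9 379.6  -0.  313.5] 0.017170333796173054
```

```bash
cat > ik.py <<'E'
from fk import *
p=np.load("p.npy")
def tr(phi,t,flip=1,roll=0): # tool rot; deg
    phi,t=np.deg2rad([phi,t]);z=np.array([np.cos(t)*np.cos(phi),np.cos(t)*np.sin(phi),-np.sin(t)]);x=flip*np.array([-np.sin(phi),np.cos(phi),0]);
    return R.from_matrix(np.c_[x,np.cross(z,x),z])*R.from_euler('Z',roll,degrees=True)
def ik(P,Rt,seeds=None):
    best=None
    for s in (seeds if seeds is not None else [[0.3,a,b,c,1.2,d] for a in(0,.6) for b in(1.5,2.2) for c in(1.5,3.1) for d in(-1.5,0,1.5)]):
        r=least_squares(lambda q:np.r_[(pos(q,p)[0]-P)/100,3*(rot(q).inv()*Rt).as_rotvec()],np.clip(s,LO+.01,HI-.01),bounds=(LO,HI))
        if r.cost<1e-7 :
            m=np.min(np.r_[r.x-LO,HI-r.x])
            if best is None or m>best[1]: best=(r.x,m)
    return best
E
cat > t.py <<'E'
from ik import *
C=np.array([535,104,50.]);
for phi in(-30,0,30,60):
  for t in(10,25,40):
    Rt=tr(phi,t,-1);P=C+18.7*Rt.as_matrix()[:,2];b=ik(P,Rt)
    if b:
      o=[phi,t,b[0].round(2).tolist(),round(b[1],2),pos(b[0],p)[1].round()]
      G=np.array([505,-50,165.]);G2=np.array([536,276,55.])
      for g,ro in((G,0),(G,130),(G2,0)):
        c=ik(g+18.7*Rt.as_matrix()[:,2],Rt*R.from_euler('Z',ro,degrees=True));o.append((c[0].round(2).tolist(),round(c[1],2)) if c else None)
      print(*o)
    else: print(phi,t,None)
E
time python3 t.py
```

```text
-30 10 None
-30 25 None
-30 40 None
0 10 [0.11, 1.17, 2.44, 3.25, 1.86, -1.52] 0.26 [245. 104. 101.] ([-0.58, 0.85, 2.64, 2.56, 1.69, -1.76], np.float64(0.06)) ([-0.58, 0.85, 2.64, 2.56, 1.69, 0.51], np.float64(0.06)) ([0.64, 1.03, 2.18, 3.77, 1.45, -1.53], np.float64(0.37))
0 25 [0.1, 0.9, 2.44, 3.24, 1.33, -1.55] 0.26 [268. 104. 175.] ([-0.53, 0.48, 2.55, 2.58, 1.03, -1.5], np.float64(0.15)) ([-0.53, 0.48, 2.55, 2.58, 1.03, 0.77], np.float64(0.15)) ([0.6, 0.84, 2.18, 3.78, 1.03, -1.65], np.float64(0.36))
0 40 [0.09, 0.66, 2.34, 3.24, 0.74, -1.59] 0.36 [309. 104. 240.] ([-0.45, 0.27, 2.38, 2.31, 0.47, -1.1], np.float64(0.19)) ([-0.45, 0.27, 2.38, 2.31, 0.47, 1.17], np.float64(0.19)) ([0.54, 0.68, 2.1, 3.94, 0.59, -1.9], np.float64(0.2))
30 10 [-0.41, 1.13, 2.38, 2.22, 1.62, -1.87] 0.32 [284. -41. 101.] ([-0.9, 0.74, 2.36, 1.71, 1.39, -1.53], np.float64(0.34)) ([-0.9, 0.74, 2.36, 1.71, 1.39, 0.74], np.float64(0.34)) ([0.18, 1.08, 2.32, 2.81, 1.64, -1.66], np.float64(0.38))
30 25 [-0.35, 0.88, 2.39, 2.31, 1.22, -1.68] 0.31 [304. -30. 175.] ([-0.82, 0.51, 2.32, 1.64, 1.09, -1.22], np.f
[... 437 characters left out ...]
[-0.86, 0.78, 1.96, 1.19, 1.54, -1.19], np.float64(0.74)) ([-0.86, 0.78, 1.96, 1.19, 1.54, 1.08], np.float64(0.74)) ([-0.13, 1.02, 2.12, 1.96, 1.4, -1.58], np.float64(0.58))
60 25 [-0.49, 0.85, 2.08, 1.51, 1.14, -1.34] 0.62 [ 401. -127.  175.] ([-0.81, 0.62, 1.95, 1.1, 1.35, -1.01], np.float64(0.75)) ([-0.81, 0.62, 1.95, 1.1, 1.35, 1.25], np.float64(0.75)) ([-0.08, 0.84, 2.13, 1.93, 1.06, -1.39], np.float64(0.57))
60 40 [-0.39, 0.7, 2.06, 1.38, 0.88, -1.07] 0.6 [422. -92. 240.] ([-0.73, 0.49, 1.92, 0.95, 1.18, -0.79], np.float64(0.78)) ([-0.73, 0.49, 1.92, 0.95, 1.18, 1.48], np.float64(0.78)) ([0.01, 0.69, 2.06, 1.74, 0.73, -1.06], np.float64(0.45))
real	0m29.318s
user	0m29.589s
sys	0m0.112s
```

```bash
cat > plan.py <<'E'
from ik import *
from h import arm
def cur():
    s=arm.sense();q=s["eef_rot"];return s["joint_pos"],s["eef_pos"],R.from_quat([*q[1:],q[0]])
def rows(Ps,Rs,P0,R0,g=0):
    o=[];rp=R0;pp=P0
    for P,Rr in zip(Ps,Rs):
        o.append([*(R0.inv().apply(P-P0)/1000).round(3),*np.rad2deg((R0.inv()*Rr).as_rotvec()).round(1),g])
    return o
def report(qs,g=0):
    """qs: joint waypoints per row; print calls of 5 rows"""
    _,P0,R0=cur();pp,rp=P0,R0;mx=0
    qs=list(qs)
    while len(qs)%5: qs.append(qs[-1])
    for i in range(0,len(qs),5):
        Ps=[pos(q,p)[0] for q in qs[i:i+5]];Rs=[rot(q) for q in qs[i:i+5]]
        print(str([rows(Ps,Rs,P0,R0,g)]).replace("np.float64(","").replace(")",""))
        for P,Rr in zip(Ps,Rs):
            mx=max(mx,(rp.inv()*Rr).magnitude());print("  ",P.round(),np.rad2deg((rp.inv()*Rr).magnitude()).round(1),np.linalg.norm(P-pp).round());pp,rp=P,Rr
        P0,R0=Ps[-1],Rs[-1]
def jpath(q0,q1,n): return [q0+(q1-q0)*k/n for k in range(1,n+1)]
def cpath(q0,P1,R1,n): # straight cartesian, ik chained
    from scipy.spatial.transform import Slerp
    P0=pos(q0,p)[0];S=Slerp([0,1],R.concatenate([rot(q0),R1]));o=[];q=q0
    for k in range(1,n+1):
        b=ik(P0+(P1-P0)*k/n,S(k/n),[q]);
        if b is None: print("FAIL",k);break
        q=b[0];o.append(q)
    return o
E
python3 - <<'E'
from plan import *
q0,P0,R0=cur()
Rt=tr(30,20,-1);d=Rt.as_matrix()[:,2]
C=np.array([535,104,50.]);b=ik(C+d*(18.7-120),Rt);print(b)
report(jpath(q0,b[0],15))
E
```

```text
(array([-0.79054395,  0.96844229,  2.64391584,  1.95523568,  1.37288383,
       -2.03470429]), np.float64(0.05608416070463029))
[[[-0.019, -0.008, 0.047, 10.1, -0.6, 1.6, 0], [-0.035, -0.02, 0.084, 20.0, 0.6, 4.1, 0], [-0.046, -0.031, 0.11, 29.4, 3.5, 7.5, 0], [-0.052, -0.039, 0.128, 38.1, 8.0, 11.8, 0], [-0.054, -0.042, 0.139, 45.6, 14.0, 17.1, 0]]]
   [337. 335. 253.] 10.2 51.0
   [321. 324. 217.] 10.3 41.0
   [307. 317. 190.] 10.4 31.0
   [297. 314. 172.] 10.7 21.0
   [293. 313. 161.] 10.9 11.0
[[[0.002, 0.006, 0.001, 6.9, 7.9, 3.8, 0], [0.008, 0.016, -0.006, 12.5, 16.9, 7.9, 0], [0.015, 0.03, -0.02, 16.8, 26.8, 12.3, 0], [0.021, 0.05, -0.04, 19.6, 37.2, 17.2, 0], [0.022, 0.076, -0.064, 21.0, 47.8, 22.5, 0]]]
   [298. 313. 156.] 11.2 7.0
   [311. 310. 154.] 11.4 13.0
   [330. 303. 154.] 11.6 21.0
   [356. 289. 153.] 11.8 29.0
   [384. 267. 151.] 11.9 36.0
[[[0.028, 0.016, -0.026, 0.3, 11.3, 4.0, 0], [0.051, 0.037, -0.059, -0.7, 22.5, 8.2, 0], [0.068, 0.063, -0.098, -3.0, 33.3, 12.7, 0], [0.074, 0.091, -0.141, -6.4, 43.4, 17.7, 0], [0.07, 0.121, -0.185, -10.8, 52.5, 23.4, 0]]]
   [411. 237. 145.] 12.0 41.0
   [434. 198. 135.] 12.0 46.0
   [451. 154. 121.] 11.9 49.0
   [457. 105. 104.] 11.8 52.0
   [453.  56.  85.] 11.6 53.0
```

Run:
```python
from plan import *
q0,P0,R0=cur()
Rt=tr(40,20,-1);d=Rt.as_matrix()[:,2]
C=np.array([535,104,50.])
b=ik(C+d*(18.7-105)+[0,0,70],Rt);print(b)
c=ik(C+d*(18.7-105),Rt,[b[0]]);print(c)
report(jpath(q0,b[0],20))
```

```text
(array([-0.78097927,  0.60472471,  2.45594198,  1.63281233,  1.21551332,
       -1.48483021]), np.float64(0.2440580160533523))
(array([-0.78098437,  0.86015332,  2.4551557 ,  1.72333182,  1.24295234,
       -1.75361401]), np.float64(0.24484429691763676))
[[[-0.013, 0.001, 0.025, 5.6, 0.3, 2.4, 0], [-0.025, 0.001, 0.047, 11.1, 1.2, 5.1, 0], [-0.036, 0.001, 0.066, 16.4, 2.7, 8.2, 0], [-0.044, 0.001, 0.081, 21.5, 4.7, 11.6, 0], [-0.051, 0.001, 0.094, 26.3, 7.3, 15.3, 0]]]
   [348. 337. 275.] 6.1 28.0
   [344. 326. 253.] 6.2 25.0
   [340. 316. 235.] 6.3 21.0
   [337. 308. 219.] 6.4 18.0
   [335. 301. 207.] 6.6 14.0
[[[-0.005, 0.007, 0.007, 4.6, 3.3, 3.6, 0], [-0.009, 0.015, 0.011, 9.0, 7.1, 7.3, 0], [-0.011, 0.023, 0.013, 12.9, 11.3, 11.2, 0], [-0.012, 0.033, 0.012, 16.5, 16.0, 15.2, 0], [-0.013, 0.045, 0.009, 19.7, 21.0, 19.4, 0]]]
   [335. 295. 197.] 6.7 12.0
   [337. 290. 189.] 6.9 9.0
   [342. 285. 184.] 7.0 9.0
   [349. 279. 180.] 7.1 10.0
   [358. 271. 177.] 7.3 12.0
[[[0.006, 0.01, -0.009, 2.9, 5.5, 3.9, 0], [0.013, 0.022, -0.02, 5.5, 11.4, 7.9, 0], [0.019, 0.036, -0.033, 7.6, 17.5, 12.0, 0], [0.025, 0.052, -0.049, 9.3, 23.8, 16.1, 0], [0.029, 0.069, -0.067, 10.6, 30.2, 20.3, 0]]]
   [369. 262. 176.] 7.4 15.0
   [383. 251. 175.] 7.5 18.0
   [397. 236. 174.] 7.6 20.0
   [412. 219. 173.] 7.7 23.0
   [427. 198. 171.] 7.8 26.0
[[[0.018, 0.012, -0.017, 1.0, 6.7, 4.0, 0], [0.035, 0.027, -0.037, 1.7, 13.5, 8.0, 0], [0.049, 0.043, -0.06, 2.0, 20.4, 12.1, 0], [0.061, 0.062, -0.085, 1.9, 27.2, 16.2, 0], [0.069, 0.082, -0.111, 1.5, 34.0, 20.5, 0]]]
   [441. 174. 169.] 7.9 28.0
   [453. 147. 166.] 7.9 30.0
   [463. 117. 162.] 8.0 32.0
   [470.  85. 156.] 8.0 33.0
   [473.  52. 150.] 8.0 34.0
```

Call:
{"name": "arm_command", "arguments": {
  "series": [
    [[-0.013,0.001,0.025,5.6,0.3,2.4,0],[-0.025,0.001,0.047,11.1,1.2,5.1,0],[-0.036,0.001,0.066,16.4,2.7,8.2,0],[-0.044,0.001,0.081,21.5,4.7,11.6,0],[-0.051,0.001,0.094,26.3,7.3,15.3,0]]
  ]
}}

```text
time: 1.98
eef_pos: [334.7, 301.6, 204.7]
eef_rot: [-0.223, 0.862, 0.447, -0.08]
wrist_force: [0.3, -0.2, -0.1]
width: 85.5
```

Call:
{"name": "arm_command", "arguments": {
  "series": [
    [[-0.005,0.007,0.007,4.6,3.3,3.6,0],[-0.009,0.015,0.011,9.0,7.1,7.3,0],[-0.011,0.023,0.013,12.9,11.3,11.2,0],[-0.012,0.033,0.012,16.5,16.0,15.2,0],[-0.013,0.045,0.009,19.7,21.0,19.4,0]]
  ]
}}

```text
time: 2.6
eef_pos: [357.7, 271.4, 175.9]
eef_rot: [-0.426, 0.875, 0.229, -0.033]
wrist_force: [-0.3, -0.2, 0.0]
width: 85.1
```

Call:
{"name": "arm_command", "arguments": {
  "series": [
    [[0.006,0.01,-0.009,2.9,5.5,3.9,0],[0.013,0.022,-0.02,5.5,11.4,7.9,0],[0.019,0.036,-0.033,7.6,17.5,12.0,0],[0.025,0.052,-0.049,9.3,23.8,16.1,0],[0.029,0.069,-0.067,10.6,30.2,20.3,0]]
  ]
}}

```text
time: 3.22
eef_pos: [426.8, 197.9, 170.2]
eef_rot: [-0.536, 0.837, -0.049, 0.101]
wrist_force: [-0.7, 0.0, -0.1]
width: 85.3
```

Call:
{"name": "arm_command", "arguments": {
  "series": [
    [[0.018,0.012,-0.017,1.0,6.7,4.0,0],[0.035,0.027,-0.037,1.7,13.5,8.0,0],[0.049,0.043,-0.06,2.0,20.4,12.1,0],[0.061,0.062,-0.085,1.9,27.2,16.2,0],[0.069,0.082,-0.111,1.5,34.0,20.5,0]]
  ]
}}

```text
time: 3.85
eef_pos: [472.1, 51.4, 149.1]
eef_rot: [-0.518, 0.743, -0.347, 0.245]
wrist_force: [-0.2, 0.6, 0.5]
width: 85.4
```

```bash
python3 fit.py
python3 - <<'E'
from plan import *
import cv2
q0,P0,R0=cur();print(P0,R0.as_matrix().round(3).tolist())
Rt=tr(40,20,-1);d=Rt.as_matrix()[:,2]
C=np.array([535,104,50.])
print("to pre",R0.inv().apply(C+d*(18.7-105)-P0).round(1),np.rad2deg((R0.inv()*Rt).as_rotvec()).round(1))
a=arm.grab_frame("wrist");b=arm.grab_frame("scene")
cv2.imwrite("pics/w1.png",a)
from h import proj,ray
for n in("wrist",):
    print(proj(n,[[535,104,85],[535,104,0],[536,276,3]]).round())
    np.save("wc.npy",arm.get_calibration(n),allow_pickle=True)
E
```

```text
[-0.783, 0.606, 2.462, 1.64, 1.213, -1.498] [472.1  51.4 149.1] 3.85
[222.9  76.4   0.  506.2  46.5 379.6   0.  313.5] 0.004069956582895884
[472.07349201  51.41483328 149.07263991] [[0.639, -0.262, 0.723], [-0.769, -0.224, 0.599], [0.005, -0.939, -0.344]]
to pre [-0.2 65.  24.8] [ 0.1 -0.4  0.2]
[[321. 292.]
 [321. 365.]
 [202. 277.]]
```

View pics/w1.png

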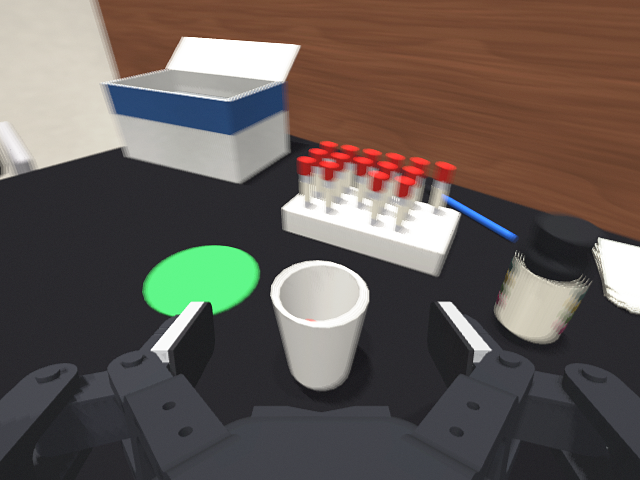

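Call:
{"name": "arm_command", "arguments": {
  "series": [
    [[0,0.033,0.013,0,-0.4,0,0],[0,0.065,0.025,0,-0.4,0,0],[0,0.065,0.065,0,-0.4,0,0],[0,0.065,0.105,0,-0.4,0,0],[0,0.065,0.136,0,-0.4,0,0]]
  ]
}}

```text
time: 4.58
eef_pos: [553.9, 122.5, 41.3]
eef_rot: [-0.52, 0.745, -0.342, 0.241]
wrist_force: [0.5, 0.1, -0.0]
width: 85.6
```

Call:
{"name": "arm_command", "arguments": {
  "series": [
    [[0,0,0,0,0,0,0],[0,0,0,0,0,0,1],[0,0,0,0,0,0,1],[0,0,0,0,0,0,1],[0,0,0,0,0,0,1]]
  ],
  "squeeze": 50
}}

```text
time: 5.2
eef_pos: [552.6, 120.2, 42.3]
eef_rot: [-0.52, 0.744, -0.343, 0.242]
wrist_force: [-5.2, 0.9, 5.4]
width: 60.3
```

Run:
```python
from plan import *
q0,P0,R0=cur();s=arm.sense();print(P0,s["width"],s["wrist_force"],R0.as_matrix()[:,2].round(3),q0.round(2))
import cv2
cv2.imwrite("pics/s2.png",arm.grab_frame("wrist"))
```

```text
[552.57498475 120.16577978  42.33769793] 60.2597820282198 [-5.21517813  0.88802918  5.41620861] [ 0.716  0.608 -0.343] [-0.44  0.93  2.3   2.02  1.26 -1.66]
```

View pics/s2.png

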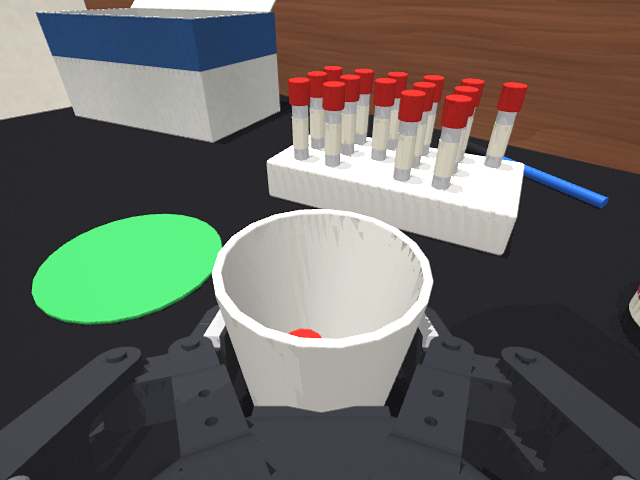

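```bash
cat > cup.py <<'E'
from plan import *
Rg=R.from_quat([0.744,-0.343,0.242,-0.52]);Pg=np.array([552.6,120.2,42.3])
base=Rg.inv().apply(np.array([535,104,0])-Pg);up=Rg.inv().apply([0,0,1]);rim=base+85*up
E
python3 - <<'E'
from cup import *
print(base,up)
for phi in(10,15,20,25):
  for t in(15,20,25):
    # upright orientation compatible: cup z vertical => t fixed ~20; final pose tilt t
    Rf=tr(phi,t,-1,150)
    P=np.array([505,-125,122.])-Rf.apply(rim)
    b=ik(P,Rf)
    if b: print(phi,t,"tilt",np.rad2deg(np.arccos(Rf.apply(up)[2])).round(),"axis",Rf.apply(up).round(2),P.round(),"grip",(P+Rf.apply(base+48*up)).round(),b[0].round(2),round(b[1],2))
E
```

```text
[ 0.80258761 47.92803092 -7.98434123] [ 0.0033755  -0.93963199 -0.34217002]
10 15 tilt 134.0 axis [-0.45 -0.55 -0.7 ] [ 545. -103.  140.] grip [ 522. -105.  148.] [-0.83  0.73  2.44  2.15  1.33  1.02] 0.26
10 20 tilt 130.0 axis [-0.51 -0.56 -0.65] [ 546. -102.  136.] grip [ 524. -104.  146.] [-0.8   0.65  2.42  2.14  1.18  1.11] 0.28
10 25 tilt 126.0 axis [-0.56 -0.57 -0.59] [ 547. -102.  132.] grip [ 526. -104.  144.] [-0.77  0.58  2.39  2.12  1.04  1.21] 0.31
15 15 tilt 134.0 axis [-0.4  -0.59 -0.7 ] [543. -99. 140.] grip [ 520. -103.  148.] [-0.87  0.73  2.4   2.01  1.3   1.07] 0.3
15 20 tilt 130.0 axis [-0.46 -0.61 -0.65] [544. -99. 136.] grip [ 522. -103.  146.] [-0.84  0.65  2.38  2.    1.17  1.16] 0.32
15 25 tilt 126.0 axis [-0.51 -0.62 -0.59] [545. -99. 132.] grip [ 524. -102.  144.] [-0.81  0.58  2.35  1.97  1.04  1.26] 0.35
20 15 tilt 134.0 axis [-0.35 -0.62 -0.7 ] [540. -96. 140.] grip [ 518. -102.  148.] [-0.9   0.72  2.35  1.87  1.29  1.12] 0.35
20 20 tilt 130.0 axis [-0.4  -0.64 -0.65] [542. -96. 136.] grip [ 520. -101.  146.] [-0.87  0.65  2.33  1.86  1.17  1.21] 0.37
20 25 tilt 126.0 axis [-0.46 -0.66 -0.59] [543. -95. 132.] grip [ 522. -100.  144.] [-0.84  0.59  2.31  1.83  1.06  1.31] 0.39
25 15 tilt 134.0 axis [-0.29 -0.65 -0.7 ] [538. -93. 140.] grip [ 516. -101.  148.] [-0.92  0.72  2.3   1.75  1.28  1.17] 0.4
25 20 tilt 130.0 axis [-0.35 -0.68 -0.65] [539. -93. 136.] grip [ 518. -100.  146.] [-0.89  0.66  2.28  1.73  1.18  1.26] 0.42
25 25 tilt 126.0 axis [-0.4  -0.7  -0.59] [540. -92. 132.] grip [520. -99. 144.] [-0.86  0.6   2.26  1.7   1.08  1.36] 0.44
```

Run:
```python
from cup import *
q0,P0,R0=cur()
A=cpath(q0,P0+[0,0,105],R0,3)
Rf=tr(15,20,-1,150);P=np.array([505,-121,122.])-Rf.apply(rim)
B=cpath(A[-1],P,tr(15,20,-1,0),7)
C=cpath(B[-1],P,tr(15,20,-1,75),7)+[]
C+=cpath(C[-1],P,Rf,7)
Q=A+B+C
report(Q+[Q[-1]],1)
print(np.max(abs(np.diff(Q,axis=0)),0).round(2),Q[-1])
```

```text
[[[0.0, -0.033, -0.012, -0.0, 0.0, -0.0, 1], [0.0, -0.066, -0.024, -0.0, 0.0, -0.0, 1], [0.0, -0.099, -0.036, -0.0, 0.0, -0.0, 1], [0.023, -0.09, -0.055, -0.0, 3.4, 1.3, 1], [0.046, -0.081, -0.074, -0.0, 6.8, 2.5, 1]]]
   [553. 120.  77.] 0.0 35.0
   [553. 120. 112.] 0.0 35.0
   [553. 120. 147.] 0.0 35.0
   [551.  89. 146.] 3.6 31.0
   [550.  59. 144.] 3.6 31.0
[[[0.025, 0.008, -0.016, -0.0, 3.4, 1.3, 1], [0.05, 0.015, -0.032, -0.0, 6.8, 2.5, 1], [0.075, 0.023, -0.048, -0.0, 10.2, 3.8, 1], [0.1, 0.031, -0.065, -0.0, 13.6, 5.0, 1], [0.125, 0.038, -0.081, -0.0, 17.0, 6.3, 1]]]
   [549.  28. 142.] 3.6 31.0
   [548.  -3. 141.] 3.6 31.0
   [547. -33. 139.] 3.6 31.0
   [545. -64. 137.] 3.6 31.0
   [544. -95. 136.] 3.6 31.0
[[[-0.0, 0.0, -0.0, -0.0, 0.0, 10.7, 1], [-0.0, 0.0, -0.0, -0.0, 0.0, 21.4, 1], [-0.0, 0.0, -0.0, -0.0, 0.0, 32.1, 1], [-0.0, 0.0, -0.0, -0.0, 0.0, 42.9, 1], [-0.0, 0.0, -0.0, -0.0, 0.0, 53.6, 1]]]
   [544. -95. 136.] 10.7 0.0
   [544. -95. 136.] 10.7 0.0
   [544. -95. 136.] 10.7 0.0
   [544. -95. 136.] 10.7 0.0
   [544. -95. 136.] 10.7 0.0
[[[0.0, 0.0, -0.0, 0.0, 0.0, 10.7, 1], [0.0, 0.0, -0.0, 0.0, 0.0, 21.4, 1], [0.0, 0.0, -0.0, 0.0, 0.0, 32.1, 1], [0.0, 0.0, -0.0, 0.0, 0.0, 42.9, 1], [0.0, 0.0, -0.0, 0.0, 0.0, 53.6, 1]]]
   [544. -95. 136.] 10.7 0.0
   [544. -95. 136.] 10.7 0.0
   [544. -95. 136.] 10.7 0.0
   [544. -95. 136.] 10.7 0.0
   [544. -95. 136.] 10.7 0.0
[[[0.0, -0.0, -0.0, 0.0, 0.0, 10.7, 1], [0.0, -0.0, -0.0, 0.0, 0.0, 21.4, 1], [0.0, -0.0, -0.0, 0.0, 0.0, 32.1, 1], [0.0, -0.0, -0.0, 0.0, -0.0, 42.9, 1], [0.0, -0.0, -0.0, 0.0, -0.0, 42.9, 1]]]
   [544. -95. 136.] 10.7 0.0
   [544. -95. 136.] 10.7 0.0
   [544. -95. 136.] 10.7 0.0
   [544. -95. 136.] 10.7 0.0
   [544. -95. 136.] 0.0 0.0
[0.06 0.11 0.02 0.04 0.04 0.19] [-0.83146236  0.65139892  2.38276112  2.01061154  1.1741183   1.1506299 ]
```

Squeeze to 60 N, lift and travel over the box, then check before rolling.

Call:
{"name": "arm_command", "arguments": {
  "series": [
    [[0,-0.033,-0.012,0,0,0,1],[0,-0.066,-0.024,0,0,0,1],[0,-0.099,-0.036,0,0,0,1],[0.023,-0.09,-0.055,0,3.4,1.3,1],[0.046,-0.081,-0.074,0,6.8,2.5,1]]
  ],
  "squeeze": 60
}}

```text
time: 5.88
eef_pos: [551.0, 57.0, 143.7]
eef_rot: [-0.502, 0.721, -0.39, 0.275]
wrist_force: [0.3, -0.3, -1.1]
width: 59.5
```

Call:
{"name": "arm_command", "arguments": {
  "series": [
    [[0.025,0.008,-0.016,0,3.4,1.3,1],[0.05,0.015,-0.032,0,6.8,2.5,1],[0.075,0.023,-0.048,0,10.2,3.8,1],[0.1,0.031,-0.065,0,13.6,5.0,1],[0.125,0.038,-0.081,0,17.0,6.3,1]]
  ]
}}

```text
time: 6.5
eef_pos: [544.2, -97.0, 135.3]
eef_rot: [-0.453, 0.649, -0.5, 0.35]
wrist_force: [-0.1, -0.4, -1.6]
width: 59.9
```

Run:
```python
from plan import *
import cv2
q0,P0,R0=cur();s=arm.sense();print(P0,s["width"],s["wrist_force"],s["time"])
a=arm.grab_frame("side")[60:360,180:480];b=arm.grab_frame("scene")[100:340,180:500]
cv2.imwrite("pics/s3.png",np.hstack([cv2.resize(a,(400,400)),cv2.resize(b,(400,400))]))
```

```text
[544.17778872 -96.97116592 135.30551971] 59.91345998047195 [-0.11078505 -0.40679114 -1.63002719] 6.5
```

View pics/s3.png

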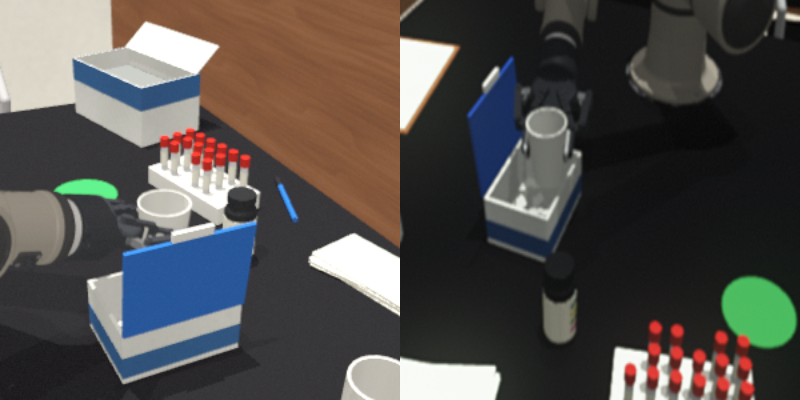

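The cup is held upright over the box, between rim and lid, and the wrist is clear of the lid. Now I roll it to pour.

Call:
{"name": "arm_command", "arguments": {
  "series": [
    [[0,0,0,0,0,10,1],[0,0,0,0,0,20,1],[0,0,0,0,0,30,1],[0,0,0,0,0,40,1],[0,0,0,0,0,50,1]]
  ]
}}

```text
time: 7.22
eef_pos: [544.3, -94.5, 135.6]
eef_rot: [0.56, -0.377, 0.728, -0.123]
wrist_force: [-1.1, -0.5, -1.2]
width: 59.9
```

Call:
{"name": "arm_command", "arguments": {
  "series": [
    [[0,0,0,0,0,10,1],[0,0,0,0,0,20,1],[0,0,0,0,0,30,1],[0,0,0,0,0,40,1],[0,0,0,0,0,50,1]]
  ]
}}

```text
time: 7.85
eef_pos: [544.3, -94.5, 135.6]
eef_rot: [0.559, -0.034, 0.819, 0.125]
wrist_force: [-0.6, 0.3, -0.8]
width: 59.8
```

Call:
{"name": "arm_command", "arguments": {
  "series": [
    [[0,0,0,0,0,10,1],[0,0,0,0,0,20,1],[0,0,0,0,0,30,1],[0,0,0,0,0,40,1],[0,0,0,0,0,50,1]]
  ]
}}

```text
time: 8.48
eef_pos: [544.4, -94.5, 135.7]
eef_rot: [0.454, 0.315, 0.756, 0.35]
wrist_force: [0.6, 0.4, -1.0]
width: 59.4
```

Call:
{"name": "arm_command", "arguments": {
  "series": [
    [[0,0,0,0,0,8,1],[0,0,0,0,0,0,1],[0,0,0,0,0,8,1],[0,0,0,0,0,0,1],[0,0,0,0,0,0,1]]
  ]
}}

```text
time: 9.1
eef_pos: [544.4, -94.6, 135.8]
eef_rot: [0.455, 0.313, 0.757, 0.349]
wrist_force: [0.4, 0.0, 0.3]
width: 59.7
```

Run:
```python
from plan import *
import cv2
q0,P0,R0=cur();s=arm.sense();print(P0,s["width"],s["wrist_force"],s["time"])
a=arm.grab_frame("side")[60:360,180:480];b=arm.grab_frame("scene")[130:280,200:350]
cv2.imwrite("pics/s4.png",np.hstack([cv2.resize(a,(400,400)),cv2.resize(b,(400,400))]))
```

```text
[544.41418437 -94.61514817 135.78835706] 59.65721044384657 [0.36409633 0.04664606 0.3380719 ] 9.1
```

View pics/s4.png

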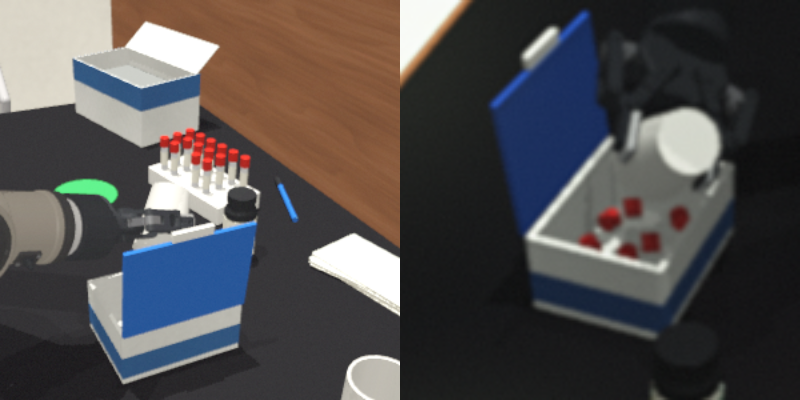

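Six stoppers lie in the box (right panel, about 590–680, 207–250) and the cup's force reading fits an empty cup. I'll roll back and go above the mat.

Run:
```python
from cup import *
q0,P0,R0=cur()
U=tr(15,20,-1,0)
A=cpath(q0,P0,tr(15,20,-1,75),8);A+=cpath(A[-1],P0+[0,0,10],U,7)
Rf=tr(40,20,-1)
hi=np.array([537,276,60.])-Rf.apply(base)
B=cpath(A[-1],hi,Rf,10)
Q=A+B
report(Q,1)
print(np.max(abs(np.diff(Q,axis=0)),0).round(2),Q[-1])
print((Rg.inv()*Rf).as_rotvec())
```

```text
[[[-0.0, -0.0, -0.0, -0.0, -0.0, -9.4, 1], [-0.0, -0.0, -0.0, -0.0, -0.0, -18.8, 1], [-0.0, -0.0, -0.0, -0.0, -0.0, -28.1, 1], [-0.0, -0.0, -0.0, -0.0, -0.0, -37.5, 1], [-0.0, -0.0, -0.0, -0.0, -0.0, -46.9, 1]]]
   [544. -95. 136.] 9.4 0.0
   [544. -95. 136.] 9.4 0.0
   [544. -95. 136.] 9.4 0.0
   [544. -95. 136.] 9.4 0.0
   [544. -95. 136.] 9.4 0.0
[[[-0.0, 0.0, 0.0, -0.0, -0.0, -9.4, 1], [-0.0, 0.0, 0.0, -0.0, -0.0, -18.8, 1], [-0.0, 0.0, 0.0, -0.0, -0.0, -28.1, 1], [-0.001, 0.0, -0.0, -0.0, -0.0, -38.9, 1], [-0.003, 0.001, -0.001, -0.0, -0.0, -49.6, 1]]]
   [544. -95. 136.] 9.4 0.0
   [544. -95. 136.] 9.4 0.0
   [544. -95. 136.] 9.4 0.0
   [544. -95. 137.] 10.7 1.0
   [544. -95. 139.] 10.7 1.0
[[[-0.001, -0.001, -0.0, -0.0, 0.0, -10.7, 1], [-0.002, -0.002, -0.001, -0.0, 0.0, -21.4, 1], [-0.003, -0.002, -0.001, -0.0, 0.0, -32.1, 1], [-0.004, -0.003, -0.002, -0.0, 0.0, -42.9, 1], [-0.005, -0.004, -0.002, -0.0, 0.0, -53.6, 1]]]
   [544. -95. 140.] 10.7 1.0
   [544. -95. 142.] 10.7 1.0
   [544. -95. 143.] 10.7 1.0
   [544. -95. 144.] 10.7 1.0
   [544. -95. 146.] 10.7 1.0
[[[-0.037, 0.
[... 168 characters left out ...]
85, 0.002, 0.059, 0.0, -11.7, -4.3, 1]]]
   [545. -56. 141.] 2.5 39.0
   [546. -17. 137.] 2.5 39.0
   [548.  21. 133.] 2.5 39.0
   [549.  60. 128.] 2.5 39.0
   [550.  99. 124.] 2.5 39.0
[[[-0.034, -0.002, 0.019, 0.0, -2.3, -0.9, 1], [-0.068, -0.005, 0.038, 0.0, -4.7, -1.7, 1], [-0.101, -0.007, 0.057, 0.0, -7.0, -2.6, 1], [-0.135, -0.009, 0.077, 0.0, -9.4, -3.4, 1], [-0.169, -0.012, 0.096, 0.0, -11.7, -4.3, 1]]]
   [551. 137. 120.] 2.5 39.0
   [552. 176. 115.] 2.5 39.0
   [553. 215. 111.] 2.5 39.0
   [554. 253. 107.] 2.5 39.0
   [555. 292. 102.] 2.5 39.0
[0.1  0.02 0.04 0.06 0.03 0.18] [ 0.07878463  0.75420954  2.29276626  2.49946849  1.1452937  -1.51054729]
[0.00015087 0.00480126 0.00534019]
```

Call:
{"name": "arm_command", "arguments": {
  "series": [
    [[0,0,0,0,0,-10,1],[0,0,0,0,0,-20,1],[0,0,0,0,0,-30,1],[0,0,0,0,0,-40,1],[0,0,0,0,0,-50,1]]
  ]
}}

```text
time: 9.82
eef_pos: [544.4, -94.9, 135.8]
eef_rot: [0.56, -0.038, 0.818, 0.123]
wrist_force: [0.2, 0.8, -0.9]
width: 59.7
```

Call:
{"name": "arm_command", "arguments": {
  "series": [
    [[0,0,0,0,0,-10,1],[0,0,0,0,0,-20,1],[0,0,0,0,0,-30,1],[0,0,0,0,0,-40,1],[0,0,0,0,0,-50,1]]
  ]
}}

```text
time: 10.45
eef_pos: [544.4, -94.9, 135.8]
eef_rot: [0.559, -0.38, 0.726, -0.126]
wrist_force: [-0.3, 0.1, -0.7]
width: 59.8
```

Call:
{"name": "arm_command", "arguments": {
  "series": [
    [[-0.001,-0.001,0,0,0,-10,1],[-0.002,-0.002,-0.001,0,0,-20,1],[-0.003,-0.003,-0.001,0,0,-30,1],[-0.004,-0.004,-0.002,0,0,-40,1],[-0.005,-0.004,-0.002,0,0,-50,1]]
  ]
}}

```text
time: 11.08
eef_pos: [544.7, -94.7, 142.6]
eef_rot: [-0.454, 0.651, -0.497, 0.35]
wrist_force: [-0.7, -0.2, 0.1]
width: 59.7
```

Call:
{"name": "arm_command", "arguments": {
  "series": [
    [[-0.037,0,0.012,0,-2.3,-0.9,1],[-0.074,0.001,0.024,0,-4.7,-1.7,1],[-0.111,0.001,0.036,0,-7.0,-2.6,1],[-0.148,0.001,0.047,0,-9.4,-3.4,1],[-0.185,0.002,0.059,0,-11.7,-4.3,1]]
  ]
}}

```text
time: 11.7
eef_pos: [549.7, 99.2, 120.1]
eef_rot: [-0.49, 0.7, -0.425, 0.297]
wrist_force: [-0.4, -0.8, -0.7]
width: 59.5
```

Call:
{"name": "arm_command", "arguments": {
  "series": [
    [[-0.034,-0.002,0.019,0,-2.3,-0.9,1],[-0.068,-0.005,0.038,0,-4.7,-1.7,1],[-0.101,-0.007,0.057,0,-7.0,-2.6,1],[-0.135,-0.009,0.077,0,-9.4,-3.4,1],[-0.169,-0.012,0.096,0,-11.7,-4.3,1]]
  ]
}}

```text
time: 12.32
eef_pos: [555.3, 292.9, 97.9]
eef_rot: [-0.519, 0.743, -0.347, 0.242]
wrist_force: [1.0, -0.4, -0.4]
width: 60.0
```

Run:
```python
from cup import *
from h import proj
import cv2
q0,P0,R0=cur();s=arm.sense();print(P0,s["width"],s["wrist_force"],s["time"])
Rf=tr(40,20,-1);tgt=np.array([537,276,4.])-Rf.apply(base)
print("to go (tool)",R0.inv().apply(tgt-P0).round(1),np.rad2deg((R0.inv()*Rf).as_rotvec()).round(1))
print("wrist proj base,rim",proj("wrist",[P0+R0.apply(base),P0+R0.apply(rim)]).round())
th=np.linspace(0,6.283,60)
a=arm.grab_frame("side");b=arm.grab_frame("scene")
ex=R0.apply([1,0,0]);ey=np.cross(R0.apply(up),ex)
for im,n in((a,"side"),(b,"scene")):
    for c,r in((base,25),(rim,34)):
        pts=P0+R0.apply(c)+r*(np.outer(np.cos(th),ex)+np.outer(np.sin(th),ey))
        cv2.polylines(im,[(proj(n,pts)*16).astype(int)],True,(0,0,255),1,cv2.LINE_AA,4)
cv2.imwrite("pics/s5.png",np.hstack([cv2.resize(a[120:270,180:330],(400,400)),cv2.resize(b[160:330,380:550],(400,400))]))
```

```text
[555.29724346 292.92865823  97.89847971] 59.977419760123716 [ 0.9565894  -0.43325729 -0.36310724] 12.325
to go (tool) [ 0.4 48.8 16.8] [ 0.1 -0.  -0. ]
wrist proj base,rim [[323. 420.]
 [324. 273.]]
```

View pics/s5.png

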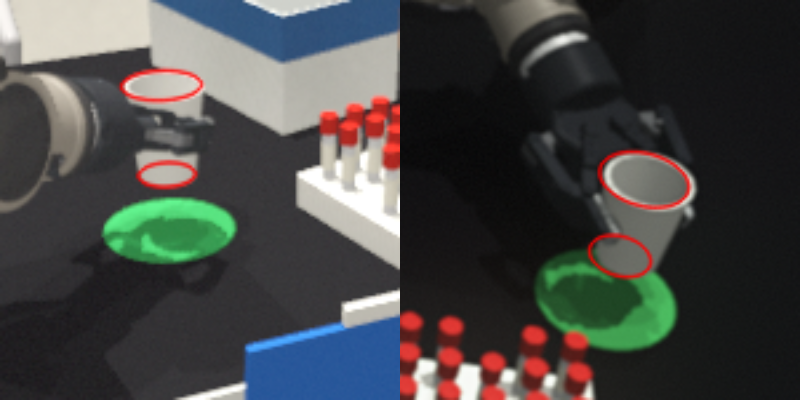

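The red overlay shows the cup's foot swung about 5° forward in the grip. I'll tilt back 4° while lowering.

Call:
{"name": "arm_command", "arguments": {
  "series": [
    [[0,0.015,0.005,-2,0,0,1],[0,0.03,0.01,-4,0,0,1],[0,0.04,0.014,-4,0,0,1],[0,0.045,0.0155,-4,0,0,1],[0,0.047,0.016,-4,0,0,1]]
  ]
}}

```text
time: 13.05
eef_pos: [554.6, 290.3, 47.9]
eef_rot: [-0.492, 0.76, -0.355, 0.231]
wrist_force: [0.2, -0.5, -0.5]
width: 59.8
```

Run:
```python
from cup import *
from h import proj
import cv2
q0,P0,R0=cur();s=arm.sense();print(P0,s["width"],s["wrist_force"],s["time"])
c=np.array([539,278.]);th=np.linspace(0,6.283,60)
a=arm.grab_frame("side");b=arm.grab_frame("scene")
for im,n in((a,"side"),(b,"scene")):
    for z,r in((3,25),(88,34)):
        pts=np.c_[c[0]+r*np.cos(th),c[1]+r*np.sin(th),z+0*th]
        cv2.polylines(im,[(proj(n,pts)*16).astype(int)],True,(0,0,255),1,cv2.LINE_AA,4)
cv2.imwrite("pics/s6.png",np.hstack([cv2.resize(a[120:270,180:330],(400,400)),cv2.resize(b[160:330,380:550],(400,400))]))
```

```text
[554.60179637 290.30954636  47.87902993] 59.78944200704277 [ 0.23841777 -0.50221638 -0.47920645] 13.05
```

View pics/s6.png

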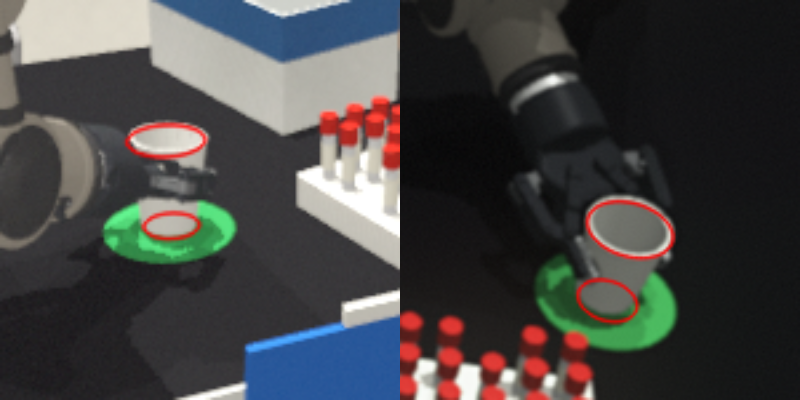

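Call:
{"name": "arm_command", "arguments": {
  "series": [
    [[0,0.001,0.0004,0,0,0,1],[0,0.002,0.0008,0,0,0,1],[0,0.0025,0.001,0,0,0,1],[0,0.003,0.0012,0,0,0,1],[0,0.003,0.0012,0,0,0,1]]
  ]
}}

```text
time: 13.78
eef_pos: [554.6, 290.6, 45.4]
eef_rot: [-0.493, 0.76, -0.354, 0.231]
wrist_force: [-0.4, -0.6, -0.6]
width: 60.1
```

Call:
{"name": "arm_command", "arguments": {
  "series": [
    [[0,0.0005,0.0002,0,0,0,1],[0,0.001,0.0004,0,0,0,1],[0,0.0015,0.0006,0,0,0,1],[0,0.0015,0.0006,0,0,0,1],[0,0.0015,0.0006,0,0,0,1]]
  ]
}}

```text
time: 14.4
eef_pos: [554.8, 290.8, 45.0]
eef_rot: [-0.494, 0.76, -0.354, 0.232]
wrist_force: [-3.7, -2.1, 7.2]
width: 59.3
```

Contact (7 N). Release and back off.

Call:
{"name": "arm_command", "arguments": {
  "series": [
    [[0,0,0,0,0,0,0.3],[0,0,0,0,0,0,0],[0,0,0,0,0,0,0],[0,0,0,0,0,0,0],[0,0,0,0,0,0,0]]
  ]
}}

```text
time: 15.02
eef_pos: [554.6, 290.5, 43.6]
eef_rot: [-0.492, 0.761, -0.355, 0.231]
wrist_force: [0.3, -1.0, 0.0]
width: 85.3
```

Call:
{"name": "arm_command", "arguments": {
  "series": [
    [[0,0,0,0,0,0,0],[0,0,-0.03,0,0,0,0],[0,0,-0.06,0,0,0,0],[0,0,-0.09,0,0,0,0],[0,0,-0.12,0,0,0,0]]
  ]
}}

```text
time: 15.65
eef_pos: [469.9, 220.0, 93.3]
eef_rot: [-0.493, 0.76, -0.354, 0.231]
wrist_force: [0.7, -1.1, -0.3]
width: 85.1
```

Run:
```python
from cup import *
import cv2
q0,P0,R0=cur();s=arm.sense();print(P0,q0.round(2),s["width"],s["wrist_force"],s["time"])
a=arm.grab_frame("side");b=arm.grab_frame("scene")
cv2.imwrite("pics/s7.png",np.hstack([cv2.resize(a[120:350,180:410],(400,400)),cv2.resize(b[130:330,350:550],(400,400))]))
```

```text
[469.86700482 220.01892278  93.26042855] [-0.16  0.77  2.55  2.33  1.27 -1.71] 85.12656119807384 [ 0.66489975 -1.0507389  -0.28112648] 15.65
```

View pics/s7.png

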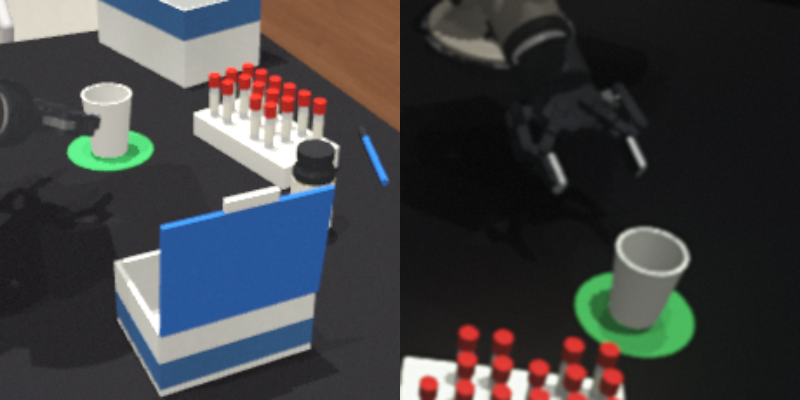

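The cup stands upright and free on the middle of the mat. Next is the lid: plan the transit over it and the push along its arc.

```bash
cat > lid.py <<'E'
from plan import *
H=np.array([505,-199,76.])
def lp(th,s,off,x=505): return H*[0,1,1]+[x,s*np.cos(th)-off*np.sin(th),s*np.sin(th)+off*np.cos(th)]
E
python3 - <<'E'
from lid import *
q0,P0,R0=cur()
for phi,t in((45,50),(60,50),(75,60),(60,65),(90,60)):
  Rl=tr(phi,t,-1);q=None;o=[]
  for th,off in((1.8,50),(1.2,15),(.6,12),(0,6)):
    b=ik(lp(th,95,off),Rl,[q] if q is not None else None)
    if b is None: o.append(None);continue
    q=b[0];o.append((q.round(2).tolist(),round(b[1],2)))
  print(phi,t,*o)
E
```

```text
45 50 ([-0.99, 0.54, 1.65, 0.73, 1.22, -0.56], np.float64(0.94)) ([-0.88, 0.43, 1.82, 0.79, 1.13, -0.53], np.float64(0.85)) ([-0.81, 0.43, 1.93, 0.86, 1.01, -0.59], np.float64(0.73)) ([-0.77, 0.53, 2.01, 0.98, 0.88, -0.74], np.float64(0.6))
60 50 ([-0.96, 0.62, 1.49, 0.63, 1.4, -0.67], np.float64(1.12)) ([-0.86, 0.51, 1.67, 0.68, 1.3, -0.64], np.float64(1.02)) ([-0.79, 0.51, 1.79, 0.73, 1.18, -0.68], np.float64(0.9)) ([-0.76, 0.59, 1.87, 0.8, 1.05, -0.78], np.float64(0.77))
75 60 ([-0.86, 0.63, 1.38, 0.43, 1.46, -0.72], np.float64(1.18)) ([-0.75, 0.52, 1.54, 0.47, 1.37, -0.65], np.float64(1.09)) ([-0.68, 0.51, 1.66, 0.5, 1.24, -0.65], np.float64(0.96)) ([-0.65, 0.58, 1.74, 0.55, 1.1, -0.71], np.float64(0.82))
60 65 ([-0.85, 0.54, 1.5, 0.43, 1.27, -0.49], np.float64(0.99)) ([-0.73, 0.44, 1.65, 0.46, 1.19, -0.41], np.float64(0.91)) ([-0.66, 0.43, 1.76, 0.5, 1.07, -0.4], np.float64(0.79)) ([-0.62, 0.51, 1.84, 0.56, 0.92, -0.47], np.float64(0.64))
90 60 ([-0.82, 0.69, 1.27, 0.35, 1.58, -0.88], np.float64(1.08)) ([-0.71, 0.58, 1.43, 0.39, 1.5, -0.81], np.float64(1.16)) ([-0.64, 0.57, 1.55, 0.42, 1.38, -0.8], np.float64(1.1)) ([-0.61, 0.63, 1.63, 0.45, 1.24, -0.84], np.float64(0.96))
```

Run:
```python
from lid import *
q0,P0,R0=cur();Rl=tr(60,50,-1)
b=ik(lp(1.8,95,50),Rl)[0];v=ik(lp(1.8,95,50)+[0,-10,150],Rl,[b])[0]
m=ik(np.array([470,60,330.]),tr(50,40,-1),[(q0+v)/2]);print(m)
A=jpath(q0,m[0],6)+jpath(m[0],v,9)
Q=A+cpath(v,lp(1.8,95,50),Rl,5)
report(Q,1)
for q in Q[::2]: print([x.round().tolist() for x in pos(q,p)])
print(np.max(abs(np.diff([q0]+Q,axis=0)),0).round(2))
```

```text
(array([-0.60151336,  0.00578916,  1.98603534,  0.94035056,  1.23433185,
       -0.27518459]), np.float64(0.7139646575523546))
[[[0.013, -0.07, -0.006, 7.6, -5.5, 1.4, 1], [0.024, -0.122, -0.026, 10.7, -11.2, 0.8, 1], [0.036, -0.155, -0.055, 9.1, -15.7, -1.1, 1], [0.055, -0.17, -0.09, 3.4, -17.4, -3.3, 1], [0.084, -0.174, -0.134, -5.4, -15.3, -5.0, 1]]]
   [496. 224. 159.] 9.5 71.0
   [505. 218. 215.] 6.5 57.0
   [503. 200. 257.] 5.1 45.0
   [495. 169. 285.] 6.4 43.0
   [484. 122. 307.] 9.1 52.0
[[[0.023, 0.008, -0.063, -10.6, 6.0, 1.3, 1], [0.054, 0.013, -0.081, -11.6, 5.3, -0.0, 1], [0.084, 0.021, -0.101, -12.7, 4.5, -1.2, 1], [0.113, 0.032, -0.123, -13.8, 3.6, -2.2, 1], [0.14, 0.045, -0.146, -15.0, 2.8, -3.0, 1]]]
   [470.  60. 330.] 12.3 68.0
   [486.  28. 333.] 1.8 36.0
   [499.  -7. 335.] 1.8 37.0
   [509. -43. 335.] 1.7 38.0
   [516. -81. 333.] 1.7 38.0
[[[0.025, 0.023, -0.019, -1.1, -0.8, -0.8, 1], [0.049, 0.049, -0.038, -2.3, -1.7, -1.4, 1], [0.069, 0.077, -0.058, -3.4, -2.6, -1.9, 1], [0.088, 0.107, -0.079, -4.6, -3.5, -2.2, 1], [0.103, 0.139, -0.101, -5.7, -4.5, -2.3, 1]]]
[... 577 characters left out ...]
, 247.0], [312.0, 3.0, 629.0]]
[[503.0, 200.0, 257.0], [333.0, -52.0, 335.0], [205.0, -0.0, 692.0]]
[[484.0, 122.0, 307.0], [335.0, -107.0, 460.0], [96.0, 32.0, 725.0]]
[[486.0, 28.0, 333.0], [336.0, -156.0, 539.0], [70.0, 43.0, 728.0]]
[[509.0, -43.0, 335.0], [370.0, -225.0, 549.0], [114.0, 1.0, 722.0]]
[[520.0, -119.0, 331.0], [393.0, -299.0, 554.0], [151.0, -47.0, 710.0]]
[[519.0, -199.0, 321.0], [405.0, -376.0, 553.0], [180.0, -99.0, 692.0]]
[[505.0, -279.0, 307.0], [404.0, -454.0, 547.0], [199.0, -155.0, 668.0]]
[[505.0, -275.0, 247.0], [404.0, -450.0, 487.0], [210.0, -169.0, 658.0]]
[[505.0, -271.0, 187.0], [404.0, -446.0, 427.0], [224.0, -187.0, 644.0]]
[0.07 0.13 0.09 0.23 0.06 0.24]
```

Call:
{"name": "arm_command", "arguments": {
  "series": [
    [[0.01,-0.055,-0.01,7,-5,1,1],[0.024,-0.115,-0.026,10.7,-11.2,0.8,1],[0.036,-0.155,-0.055,9.1,-15.7,-1.1,1],[0.055,-0.17,-0.09,3.4,-17.4,-3.3,1],[0.084,-0.174,-0.134,-5.4,-15.3,-5.0,1]]
  ]
}}

```text
time: 16.38
eef_pos: [485.1, 121.8, 307.6]
eef_rot: [-0.486, 0.823, -0.263, 0.133]
wrist_force: [1.3, 0.3, -0.7]
width: 0.1
```

Call:
{"name": "arm_command", "arguments": {
  "series": [
    [[0.023,0.008,-0.063,-10.6,6.0,1.3,1],[0.054,0.013,-0.081,-11.6,5.3,0,1],[0.084,0.021,-0.101,-12.7,4.5,-1.2,1],[0.113,0.032,-0.123,-13.8,3.6,-2.2,1],[0.14,0.045,-0.146,-15.0,2.8,-3.0,1]]
  ]
}}

```text
time: 17.0
eef_pos: [518.5, -80.3, 333.3]
eef_rot: [-0.367, 0.881, -0.267, 0.13]
wrist_force: [1.0, 1.2, -0.4]
width: 0.1
```

Call:
{"name": "arm_command", "arguments": {
  "series": [
    [[0.025,0.023,-0.019,-1.1,-0.8,-0.8,1],[0.049,0.049,-0.038,-2.3,-1.7,-1.4,1],[0.069,0.077,-0.058,-3.4,-2.6,-1.9,1],[0.088,0.107,-0.079,-4.6,-3.5,-2.2,1],[0.103,0.139,-0.101,-5.7,-4.5,-2.3,1]]
  ]
}}

```text
time: 17.62
eef_pos: [507.6, -278.7, 306.8]
eef_rot: [-0.33, 0.908, -0.241, 0.088]
wrist_force: [-0.4, -0.2, -0.9]
width: -0.2
```

Run:
```python
from lid import *
q0,P0,R0=cur();Rl=tr(60,50,-1)
s=arm.sense();print(P0,q0.round(2),s["width"],s["time"],np.rad2deg((R0.inv()*Rl).magnitude()))
A=cpath(q0,lp(1.8,95,50),Rl,5)
ths=np.linspace(1.75,0,20);q=A[-1];B=[]
for th in ths:
    off=8+9*np.sin(th); B.append(ik(lp(th,95,off),Rl,[q])[0]);q=B[-1]
report(A+B,1)
```

```text
[ 507.63125282 -278.69861216  306.75667669] [-0.96  0.5   1.27  0.62  1.69 -0.47] -0.23573614796673042 17.625 0.2250722752477657
[[[-0.001, 0.018, 0.024, 0.0, 0.0, 0.0, 1], [-0.003, 0.036, 0.048, 0.0, 0.0, 0.1, 1], [-0.004, 0.055, 0.071, 0.0, 0.0, 0.1, 1], [-0.006, 0.073, 0.095, 0.0, 0.1, 0.2, 1], [-0.007, 0.091, 0.119, 0.0, 0.1, 0.2, 1]]]
   [ 507. -277.  277.] 0.0 30.0
   [ 507. -275.  247.] 0.0 30.0
   [ 506. -273.  217.] 0.0 30.0
   [ 506. -271.  187.] 0.0 30.0
   [ 505. -269.  157.] 0.0 30.0
[[[-0.018, -0.03, 0.013, -0.0, 0.0, 0.0, 1], [-0.023, -0.038, 0.016, -0.0, -0.0, 0.0, 1], [-0.027, -0.045, 0.019, -0.0, -0.0, 0.0, 1], [-0.031, -0.051, 0.023, -0.0, -0.0, 0.0, 1], [-0.036, -0.057, 0.028, -0.0, -0.0, 0.0, 1]]]
   [ 505. -233.  166.] 0.0 38.0
   [ 505. -224.  169.] 0.0 9.0
   [ 505. -216.  171.] 0.0 9.0
   [ 505. -207.  172.] 0.0 9.0
   [ 505. -198.  172.] 0.0 9.0
[[[-0.005, -0.006, 0.005, -0.0, -0.0, 0.0, 1], [-0.009, -0.011, 0.012, -0.0, -0.0, 0.0, 1], [-0.013, -0.015, 0.018, -0.0, -0.0, 0.0, 1], [-0.018, -0.019, 0.026, -0.0, -0.0, 0.0, 1], [-0.022, -0.022, 0.033, -0.0, -0.0
[... 228 characters left out ...]
, 0.017, 0.0, 0.0, -0.0, 1], [-0.011, -0.004, 0.026, 0.0, 0.0, -0.0, 1], [-0.014, -0.004, 0.034, 0.0, 0.0, -0.0, 1], [-0.017, -0.002, 0.044, 0.0, 0.0, -0.0, 1]]]
   [ 505. -146.  156.] 0.0 9.0
   [ 505. -138.  150.] 0.0 9.0
   [ 505. -131.  144.] 0.0 9.0
   [ 505. -125.  137.] 0.0 10.0
   [ 505. -119.  129.] 0.0 10.0
[[[-0.002, 0.002, 0.009, 0.0, 0.0, -0.0, 1], [-0.004, 0.005, 0.018, 0.0, -0.0, -0.0, 1], [-0.006, 0.009, 0.027, 0.0, -0.0, -0.0, 1], [-0.007, 0.013, 0.035, 0.0, -0.0, -0.0, 1], [-0.008, 0.019, 0.043, 0.0, -0.0, -0.0, 1]]]
   [ 505. -114.  121.] 0.0 10.0
   [ 505. -110.  112.] 0.0 10.0
   [ 505. -107.  103.] 0.0 10.0
   [ 505. -105.   94.] 0.0 10.0
   [ 505. -104.   84.] 0.0 10.0
```

Call:
{"name": "arm_command", "arguments": {
  "series": [
    [[-0.001,0.018,0.024,0,0,0,1],[-0.003,0.036,0.048,0,0,0,1],[-0.004,0.055,0.071,0,0,0,1],[-0.006,0.073,0.095,0,0,0,1],[-0.007,0.091,0.119,0,0,0,1]]
  ]
}}

```text
time: 18.25
eef_pos: [505.2, -268.2, 156.3]
eef_rot: [-0.33, 0.908, -0.242, 0.089]
wrist_force: [0.2, -0.1, -0.8]
width: -0.3
```

Call:
{"name": "arm_command", "arguments": {
  "series": [
    [[-0.01,-0.016,0.007,0,0,0,1],[-0.018,-0.03,0.013,0,0,0,1],[-0.025,-0.042,0.018,0,0,0,1],[-0.031,-0.051,0.023,0,0,0,1],[-0.036,-0.057,0.028,0,0,0,1]]
  ]
}}

```text
time: 18.88
eef_pos: [504.1, -196.7, 172.9]
eef_rot: [-0.33, 0.908, -0.242, 0.089]
wrist_force: [0.2, -0.7, -0.7]
width: -0.1
```

Call:
{"name": "arm_command", "arguments": {
  "series": [
    [[-0.005,-0.006,0.005,0,0,0,1],[-0.009,-0.011,0.012,0,0,0,1],[-0.013,-0.015,0.018,0,0,0,1],[-0.018,-0.019,0.026,0,0,0,1],[-0.022,-0.022,0.033,0,0,0,1]]
  ]
}}

```text
time: 19.5
eef_pos: [503.6, -152.6, 160.9]
eef_rot: [-0.33, 0.908, -0.242, 0.089]
wrist_force: [0.6, -0.4, -0.9]
width: 0.1
```

Call:
{"name": "arm_command", "arguments": {
  "series": [
    [[-0.004,-0.002,0.008,0,0,0,1],[-0.008,-0.003,0.017,0,0,0,1],[-0.011,-0.004,0.026,0,0,0,1],[-0.014,-0.004,0.034,0,0,0,1],[-0.017,-0.002,0.044,0,0,0,1]]
  ]
}}

```text
time: 20.12
eef_pos: [503.9, -118.5, 128.4]
eef_rot: [-0.33, 0.908, -0.242, 0.089]
wrist_force: [0.7, 0.3, 0.7]
width: 0.1
```

Call:
{"name": "arm_command", "arguments": {
  "series": [
    [[-0.002,0.002,0.009,0,0,0,1],[-0.004,0.005,0.018,0,0,0,1],[-0.006,0.009,0.027,0,0,0,1],[-0.007,0.013,0.035,0,0,0,1],[-0.008,0.019,0.043,0,0,0,1]]
  ]
}}

```text
time: 20.75
eef_pos: [504.4, -103.6, 84.9]
eef_rot: [-0.332, 0.907, -0.242, 0.09]
wrist_force: [-20.3, -14.8, 66.0]
width: -0.2
```

Run:
```python
from lid import *
import cv2
q0,P0,R0=cur();s=arm.sense();print(P0,s["wrist_force"],s["time"],"down in tool",R0.inv().apply([0,0,-1]).round(3))
a=arm.grab_frame("side");b=arm.grab_frame("scene")
cv2.imwrite("pics/s8.png",np.hstack([cv2.resize(a[120:360,200:440],(400,400)),cv2.resize(b[100:300,200:400],(400,400))]))
```

```text
[ 504.37252549 -103.57370951   84.87434079] [-20.28675115 -14.76751572  65.97288925] 20.75 down in tool [-0.003  0.645  0.764]
```

View pics/s8.png

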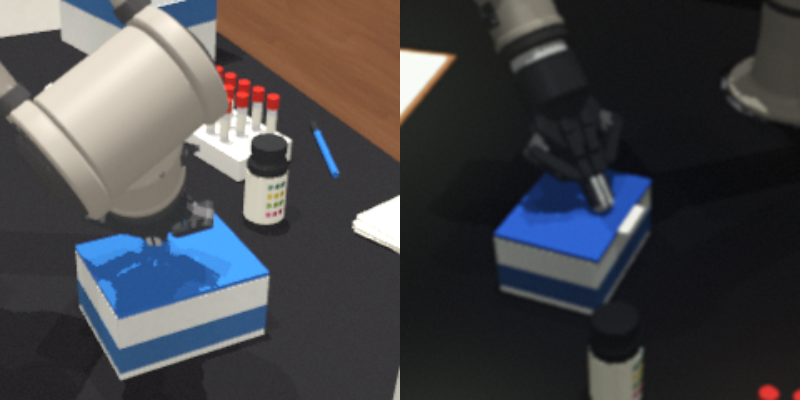

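The lid lies flat on the rim with 66 N contact. I'll back straight off.

Call:
{"name": "arm_command", "arguments": {
  "series": [
    [[0,-0.013,-0.015,0,0,0,1],[0,-0.03,-0.04,0,0,0,1],[0,-0.05,-0.07,0,0,0,1],[0,-0.07,-0.1,0,0,0,1],[0,-0.09,-0.13,0,0,0,1]]
  ]
}}

```text
time: 21.48
eef_pos: [495.9, -116.3, 241.8]
eef_rot: [-0.33, 0.908, -0.242, 0.089]
wrist_force: [0.6, 0.2, -0.3]
width: -0.0
```

Call:
{"name": "arm_command", "arguments": {
  "series": [
    [[0,0,-0.03,0,0,0,1],[0,0,-0.06,0,0,0,1],[0,0,-0.06,0,0,0,1],[0,0,-0.06,0,0,0,1],[0,0,-0.06,0,0,0,1]]
  ]
}}

```text
time: 22.1
eef_pos: [476.7, -148.8, 286.1]
eef_rot: [-0.331, 0.908, -0.242, 0.088]
wrist_force: [-0.4, 0.6, 0.4]
width: -0.2
```

Run:
```python
from lid import *
from h import proj
import cv2
q0,P0,R0=cur();s=arm.sense();print(P0,s["wrist_force"],s["time"])
a=arm.grab_frame("side");b=arm.grab_frame("scene")
print("shut tab end proj",proj("scene",[[505,-65,77],[505,-65,83]]).round(),proj("side",[[505,-65,83]]).round())
cv2.imwrite("pics/s9.png",np.hstack([cv2.resize(a[150:390,200:440],(400,400)),cv2.resize(b[130:330,220:520],(400,267)) if 0 else cv2.resize(b[140:320,230:500],(400,400))]))
```

```text
[ 476.69424351 -148.83821836  286.05709165] [-0.39239407  0.57772792  0.36390791] 22.1
shut tab end proj [[319. 212.]
 [319. 209.]] [[285. 251.]]
```

View pics/s9.png

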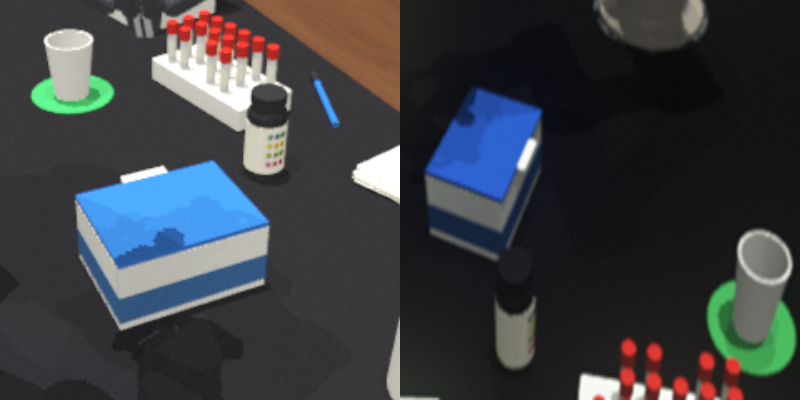

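```bash
python3 -c "
from station import arm
print(arm.sign_off(), arm.sense()['time'])"
```

```text
the job is handed in; nothing more can be done
the job is handed in; nothing more can be done
```

I carried out the whole task and handed it in after about 22 s of the 72 s allowed. The hand-in gave no verdict.

**What I did:** I gripped the cup from the side, poured it over the box by rolling the wrist about 150°, and stood it on the mat. I then pushed the lid over from behind and pressed it down.

**Last checks:**
- **Stoppers:** the picture taken after the pour showed all six in the box. The lid hid them after that, so I did not see them again.
- **Cup:** the last picture shows it upright and released, near the middle of the mat. I did not view its inside after the pour; that it is empty rests on the six stoppers counted in the box.
- **Lid:** it lies flat on the rim, with the tab within about 3 pixels of where it should be when shut. I could not read the joint angle directly.
- **Other objects:** the rack and jar look unmoved. I did not check the mug in the last pictures, but nothing went near it.
- **Robot:** it is clear of everything, with the wrist force near zero.

**What did not go as planned:**
- The cup swung about 5° in the grip during the pour. I corrected this by tilting the tool back before setting the cup down.
- The final press on the lid reached about 70 N at the fingertips, more than I intended. That is below the 120 N wrist limit. The 40 N limit is stated for the arm and gripper body, and only the fingertips touched.

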